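Light the dish: lamp on behind the shut stop slide, then open it to the third click

TASK

Light the petri dish on the light base. First press the raised end of the lamp rocker fully down, so that the lamp starts behind the still shut stop slide; then push the slide in by its upright end tab, feeling the clicks, and leave it seated in the third click, never running past it, since more light would bleach the specimens. Only push with the fingers, gently: pinch and lift nothing, leave the dish, the hand lens and the tally counter where they are, and finish with the hand clear.

Things in the scene. Friction and masses are not known exactly. Their poses are not given: they have to be found in the camera images.
- light_base: Grey lamp housing fixed to the table, x -90..80, y -70..70 mm, 55 high, a 47 mm round window in its top (x 10, y 0); on its right (-y) a grey bed (y -70..-174, x -18..44, 34 high) carries the stop slide; rear rail (x 28..44) 48 high, plunger block (x -30..-17, y -95..-77) 45 high. Origin on the table under the housing's middle; x away from the robot, y to its left.
- stop_slide (a joint): Travel of the steel slide along the base's +y, m. Shut at 0 to 0.008 (start); a spring roller in its scalloped edge drops into click 1 at 0.018, 2 at 0.033, 3 at 0.048, 4 at 0.063. Moves at 0.5 N up to 0.0105; leaving a click takes about 6 N, falling to nothing 7.5 mm on, whence it jumps ahead into the next and stays. Seated: 0.0455 to 0.0505; run past: over 0.0545.
- slide_tab (a point): Middle of the outer (-y) face of the slide's upright black end tab, 10 mm below its top; moves with the slide, axes as light_base. Tab 34 mm wide (x), 6 thick (y), top 66.5 mm above the table; the face is free down to the bed, 34 mm above the table. Push it towards light_base +y.
- lamp_rocker (a joint): Lamp rocker switch in the housing's top, rad: 0 = off (left, +y, half raised), 0.26 = on (left half pressed flat, right half raised). Stays where it is left; takes about 2 N at the raised end. Counts as on above 0.21.
- rocker_raised_end (a point): Top of the rocker's left (+y) half, 14.5 mm from its pivot; moves with it. Black rocker 20 mm wide (x), 40 long (y), pivot at x -61, y 20 mm of light_base; pressed flat, its left half is 62 mm above the table; off, the left end stands 5 mm higher. Press straight down about 4 mm, keeping off the right half, which must rise.
- petri_dish: Round whitish petri dish, 68 mm across, 18 high, loose on the window of the light base; origin at the centre of its underside, 55 mm above the table. Leave it (moved at most 10 mm).
- magnifier: Hand lens with a black handle, 53 x 132 x 12 mm, loose on the table near its front edge; origin under its middle. Leave it (moved at most 15 mm).
- tally_counter: Grey hand tally counter, 52 x 71 x 28 mm, loose on the table near its front edge; origin under its middle. Leave it (moved at most 15 mm).

How it is judged:
On the way, in this order (a step that is already met when the one before it is completed fails the run):
1. the lamp is switched on with the slide still shut (value of joint lamp_rocker above 0.21 rad and value of joint stop_slide below 0.012 m), for 0.1 s.
2. the slide is seated in the third click (value of joint stop_slide between 0.0455 and 0.0505 m), for 0.3 s.
At the end, for the whole second after the job is handed in: The slide rests in the third click (joint 0.0455 to 0.0505 m, at rest), the rocker is on (over 0.21 rad), and dish (10 mm), hand lens and tally counter (15 mm each) are where they stood (all of step 2 and velocity of joint stop_slide between -0.005 and 0.005 m/s and value of joint lamp_rocker above 0.21 rad and distance of petri_dish from where it was at the start of the episode below 0.01 m and distance of each of magnifier, tally_counter from where it was at the start of the episode below 0.015 m); the robot touches nothing.
It fails at once if the slide is opened while the lamp is off (value of joint stop_slide above 0.015 m and value of joint lamp_rocker below 0.15 rad).
It fails at once if the slide runs past the third click (value of joint stop_slide above 0.0545 m).
It fails at once if the slide is pinched or forced (contact force between the fingers and stop_slide above 20 N).
It fails at once if the petri dish is shifted or lifted (distance of petri_dish from where it was at the start of the episode above 0.01 m).
It fails at once if the hand lens or the tally counter is shifted or lifted (distance of any of magnifier, tally_counter from where it was at the start of the episode above 0.015 m).
It also fails if it takes over 58 s, if anything falls off the work surface, if the arm or the gripper's body presses on something with over 40 N, if the wrist force passes 120 N, or if a joint passes its speed limit or range.

ROBOT

A 6-joint arm with a two-finger parallel gripper is mounted at the origin on a cart in front of the work surface, level with it; the furniture and walls round the work are solid. World frame = base frame: x ahead of the robot, y to its left, z up, the work surface at z = 0. Lengths are in m, angles in rad, forces in N, time in s.
With the tool pointing down it reaches from about 0.275 to 0.875 m from the base axis. Payload 12.5 kg.
Tool frame: the origin (TCP) lies midway between the tips of the shut fingers; the grasp point (between the pads) lies 19 mm behind it; z points along the fingers, y is the direction in which the jaws open and shut (so a half turn about z gives the same grasp; the last joint's range is limited). The gripper opens to 85 mm and grips with 20 to 120 N. Pads are 22 mm wide; open, the fingers measure 114 mm over their backs; the gripper's body (76 mm by 85 mm) begins 54 mm behind the grasp point. The pads swing forward as they close: fully open they stand 13 mm farther back than shut.
Start: joints at [1.028, 0.351, 1.652, -0, 1.139, -0.085], TCP at [0.243, 0.493, 0.196] pointing down, gripper open.
Joint ranges: [-2.75, 2.75], [-0.79, 2.1], [0.01, 2.65], [-1.57, 4.71], [0.07, 3.14], [-2.87, 2.87]. Speed limits (rad/s): [2.22, 2.22, 2.79, 3.14, 3.14, 3.14].

INTERFACE

Orientations are given as [roll, pitch, yaw] about the fixed x, y, z axes, in that order (R = Rz(yaw) Ry(pitch) Rx(roll)).
In Python, from bench import r gives the robot as it stands.
- The arm moves only by the shell command python3 -m crank 'ROWS' [OPENING] [FORCE]. ROWS is JSON, a list that holds one entry, the list of rows, each a list of 6 numbers: the shift along the world's x, y, z in mm, then the turn, a rotation vector about the world's x, y, z in degrees. A call has 1 to 12 rows; each row is the pose to reach, as a shift and turn from the pose commanded when the call began; what a row does not reach only later rows make up. A row lasts 1/8 s, in which the tool goes at most 62.5 mm and 10.7 degrees, less where a joint would pass 70% of its speed; a pose out of reach is approached as far as the arm can. A call with a gripper value outside its range is refused whole. OPENING is the gripper command: -1 is shut, 1 is fully open, values between are in proportion, set as the call begins (- or left out, the last holds). The fingers move at their own pace and stop on an object; FORCE is the grip in N (left out, the last holds). Time passes only in rows, so rows that repeat a pose let the fingers close. It gives the time, the measured TCP pose, the force and the opening at its end, in the units of the state.
- r.observe(): the state, without advancing time (a new reading comes with each control period).
- r.capture(name): name is "scene" or "top" or "wrist"; returns a dict with "pixels" (480x640x3 uint8, red, green, blue), "mtx" (3x3 intrinsics, pixels), "k1" (the pictures are not rectified: a ray, as slopes to the right and down, at radius r is drawn at 1 + k1 r^2 times it, then the intrinsics apply), "origin" and "attitude" of the camera in the world; the wrist camera has in their place "tool_from_camera" (4x4, takes a point from camera to tool coordinates, whose origin is the TCP and whose axes are the flange's). Camera axes: x right, y up, looking along -z (the intrinsics and any distortion apply to the point x, -y, -z); pixel columns grow to the right and rows downward; lengths in m; the calibration is good to about 2 mm. A picture is of the moment at which its call begins: read the wrist's pose just before it. There is no depth.
- r.hand_in(): hands the job in, once; it reports no verdict.
The state is a dict: "clock": time; "qpos": joint angles; "qd": joint speeds; "joint_efforts": joint torques, N m; "tcp_pos": TCP position; "ee_rot": TCP orientation; "wrist_force": force on the tool from outside, world axes, zero at the start; "wrist_torque": the same for the moment, N m; "gripper_width": opening from 0.0 (shut) to 1.0 (fully open).
Only numpy, scipy, OpenCV 4.12 (cv2) and the standard library are available. Lean on these libraries where they do the work, as an engineer would, in place of code of your own. Each camera call takes 0.05 s, during which the arm holds its last target. There are 200 camera calls.

## Working session

There is one attempt and no reset: what is moved stays moved. The work goes in short steps, Python scripts to look and compute and a shell command to move; the robot and the scene stay as the last step left them, time stands still between calls to the robot, and variables do not carry over. Pictures are saved under pics/ and viewed, about 8 in all and at most 12, crops included, and the job is handed in when it is done.

```bash
ls; mkdir -p pics; cat > h.py <<'E'
import numpy as np, cv2
from bench import r
from scipy.spatial.transform import Rotation as R
def snap(name,fn):
    o=r.observe(); c=r.capture(name); cv2.imwrite('pics/'+fn+'.png',c['pixels'][:,:,::-1])
    np.save('pics/'+fn+'.npy',{'c':{k:v for k,v in c.items() if k!='pixels'},'o':o},allow_pickle=True)
    return c,o
def cam(fn):
    d=np.load('pics/'+fn+'.npy',allow_pickle=True).item(); c,o=d['c'],d['o']
    if 'origin' in c:
        A=np.array(c['attitude'],float)
        Rm=A if A.shape==(3,3) else R.from_euler('xyz',A).as_matrix()
        return c,np.array(c['origin']),Rm
    T=np.array(c['tool_from_camera']); E=np.array(o['ee_rot'],float)
    Rt=E if E.shape==(3,3) else R.from_euler('xyz',E).as_matrix()
    return c,Rt@T[:3,3]+np.array(o['tcp_pos']),Rt@T[:3,:3]
def ray(fn,u,v):
    c,o,Rm=cam(fn); K=np.array(c['mtx'])
    p=cv2.undistortPoints(np.array([[[u,v]]],float),K,np.array([c['k1'],0,0,0.]))[0,0]
    return o,Rm@np.array([p[0],-p[1],-1])
def atz(fn,u,v,z):
    o,d=ray(fn,u,v); return o+d*(z-o[2])/d[2]
def proj(fn,P):
    c,o,Rm=cam(fn); q=Rm.T@(np.array(P)-o); x,y=q[0]/-q[2],-q[1]/-q[2]
    s=1+c['k1']*(x*x+y*y); K=np.array(c['mtx']); return (K@[x*s,y*s,1])[:2]
E
python3 - <<'E'
from h import *
print(r.observe())
for n in('top','scene'):
    c,o=snap(n,n); print({k:v for k,v in c.items() if k!='pixels'})
E
```

```text
pics
{'clock': 0.0, 'qpos': array([ 1.02842061e+00,  3.51246918e-01,  1.65245014e+00,  4.28710630e-06,
        1.13906315e+00, -8.46254265e-02]), 'qd': array([-0.00045594, -0.00046173, -0.00011932,  0.0013777 , -0.00151351,
       -0.00148678]), 'joint_efforts': array([ 3.09880870e-04, -5.06104910e+01, -2.91408956e+01, -1.32858295e-04,
        4.49461091e-03, -5.49977770e-07]), 'tcp_pos': array([0.24285661, 0.49306058, 0.19564269]), 'ee_rot': array([-3.14042961e+00, -1.02564653e-04,  2.68384051e+00]), 'wrist_force': array([-0.22072831, -0.44947765, -0.04747575]), 'wrist_torque': array([-0.02622198, -0.05046085,  0.02957997]), 'gripper_width': 1.000989380216407}
{'mtx': array([[452.69755923,   0.        , 323.70505961],
       [  0.        , 452.69755923, 242.27115329],
       [  0.        ,   0.        ,   1.        ]]), 'k1': -0.0683600930509518, 'origin': array([0.40537006, 0.09027368, 0.92526935]), 'attitude': array([ 0.14919694, -0.02891151, -1.55611309])}
{'mtx': array([[453.5172349 ,   0.        , 322.24342312],
       [  0.        , 453.5172349 , 240.51972608],
       [  0.        ,   0.        ,   1.        ]]), 'k1': -0.08884359797044675, 'origin': array([1.00326355, 0.07464142, 0.74858093]), 'attitude': array([0.59887165, 0.00210057, 1.58768113])}
```

View pics/top.png

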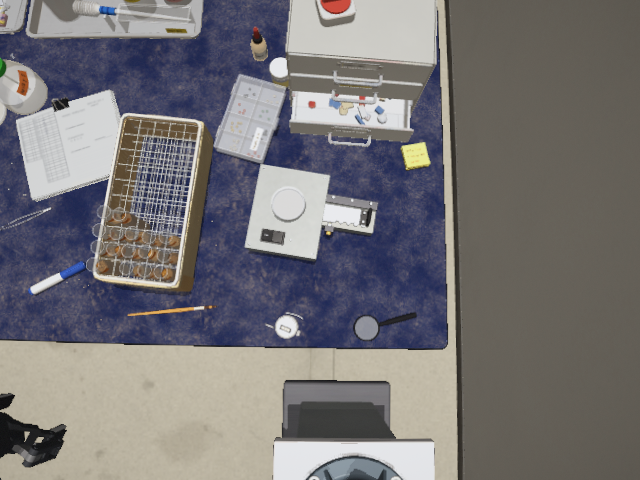

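View pics/scene.png

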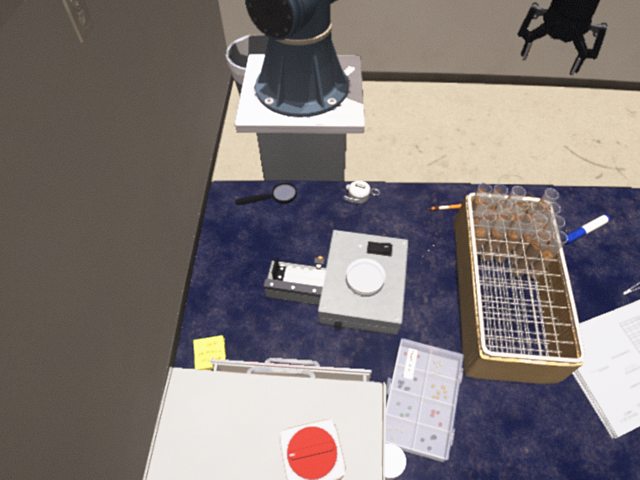

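The top view shows the housing with corners near (261,166), (330,175), (317,260) and (246,250), the rocker near (272,237), the tab near (366,217), the lens at (367,327) and the tally counter at (287,326). An enlarged crop comes next.

```bash
python3 - <<'E'
from h import *
im=cv2.imread('pics/top.png')[155:275,235:390]
cv2.imwrite('pics/topc.png',cv2.resize(im,None,fx=5,fy=5,interpolation=cv2.INTER_CUBIC))
E
```

```text
(no output)
```

View pics/topc.png

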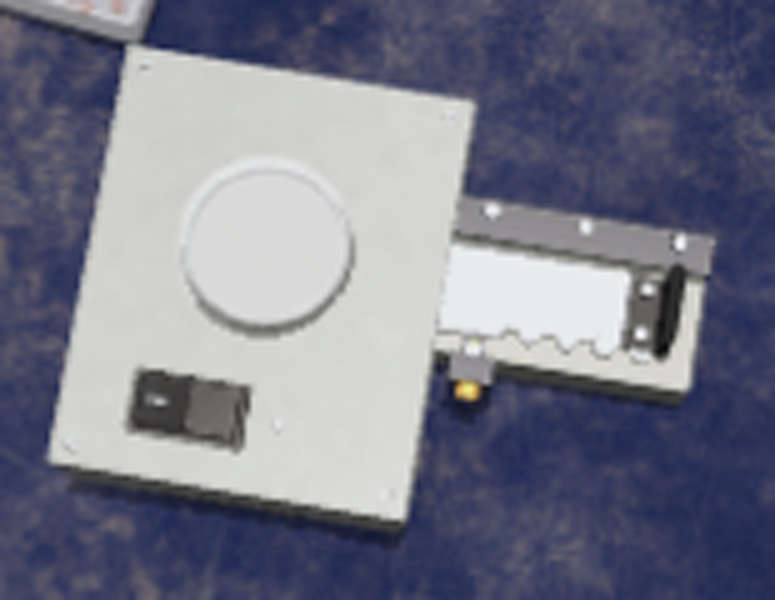

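The crop shows top corners at (128,45), (474,101), (405,525) and (50,463). The rocker's left half is at (158,402), and the tab at (672,312) is at the bed's outer end. Next I fit the base pose.

```bash
cat >> h.py <<'E'
def fit(Pl,Pw):
    a,b=Pl.mean(0),Pw.mean(0); u,v=Pl-a,Pw-b
    th=np.arctan2((u[:,0]*v[:,1]-u[:,1]*v[:,0]).sum(),(u*v).sum())
    Rm=np.array([[np.cos(th),-np.sin(th)],[np.sin(th),np.cos(th)]]); t=b-Rm@a
    return th,t,Rm,Pw-(Pl@Rm.T+t)
E
python3 - <<'E'
from h import *
px=np.array([[128,45],[474,101],[405,525],[50,463]])/5+[235,155]
loc=np.array([[80,70],[80,-70],[-90,-70],[-90,70]])/1000
W=np.array([atz('top',*p,.055)[:2] for p in px])
th,t,Rm,res=fit(loc,W); print(np.degrees(th),t,res*1000)
# cross check with full cam projection
f=lambda x,y,z:np.r_[Rm@[x/1000,y/1000]+t,z/1000]
for n,p in dict(rock=(-61,34.5,66),tab=(13,-170,56.5),tabtop=(13,-165,66.5),dish=(10,0,73),bedend=(-18,-174,34)).items():
    P=f(*p); q=proj('top',P); print(n,P.round(4),q.round(1),((q-[235,155])*5).round(), 'scene',proj('scene',P).round(1))
for n,p in dict(c1=(80,70,55),c2=(80,-70,55),c3=(-90,-70,55),c4=(-90,70,55)).items(): print(n,proj('scene',f(*p)).round(1))
for u,v in [(367,327),(287,326),(400,320),(413,315),(268,324)]: print(atz('top',u,v,.02))
E
```

```text
-8.320228091373822 [0.60220351 0.13748408] [[ 0.61900805  0.1234532 ]
 [ 0.75358953  0.22013976]
 [-1.35715763  0.17236563]
 [-0.01543995 -0.51595858]]
rock [0.5468 0.1804 0.066 ] [264.9 235. ] [150. 400.] scene [385.7 245.6]
tab [ 0.5905 -0.0326  0.0565] [374.8 216. ] [699. 305.] scene [266.7 267.4]
tabtop [ 0.5912 -0.0277  0.0665] [372.9 214.6] [690. 298.] scene [268.9 264.9]
dish [0.6121 0.136  0.073 ] [288.8 201.5] [269. 232.] scene [362.7 274.6]
bedend [ 0.5592 -0.0321  0.034 ] [373.  233.6] [690. 393.] scene [269.7 259.2]
c1 [399. 322.]
c2 [315.7 309.9]
c3 [331.  228.8]
c4 [405.3 238.6]
[ 0.37396633 -0.02209198  0.02      ]
[0.37378743 0.13594248 0.02      ]
[ 0.38840425 -0.08802138  0.02      ]
[ 0.39853499 -0.11427032  0.02      ]
[0.37707053 0.17341524 0.02      ]
```

```bash
python3 -m crank '[[[0,0,60,0,0,0],[40,-40,80,0,0,4],[80,-80,80,0,0,8],[120,-120,80,0,0,12],[160,-160,80,0,0,16],[200,-200,80,0,0,18],[240,-240,80,0,0,18],[280,-280,60,0,0,18],[304,-309,20,0,0,18],[304,-309,-20,0,0,18],[304,-309,-40,0,0,18],[304,-309,-40,0,0,18]]]' -1 20
python3 - <<'E'
from h import *
snap('wrist','w1'); 
o=r.observe(); print(o['tcp_pos'],o['ee_rot'])
E
```

```text
clock: 1.6
tcp_pos: [0.5462, 0.184, 0.1547]
ee_rot: [-3.14, -0.003, 2.998]
wrist_force: [0.9, -0.5, 0.5]
gripper_width: -0.001
[0.54688689 0.18435375 0.15607969] [-3.14120131e+00 -9.55459553e-04  2.99801859e+00]
```

View pics/w1.png

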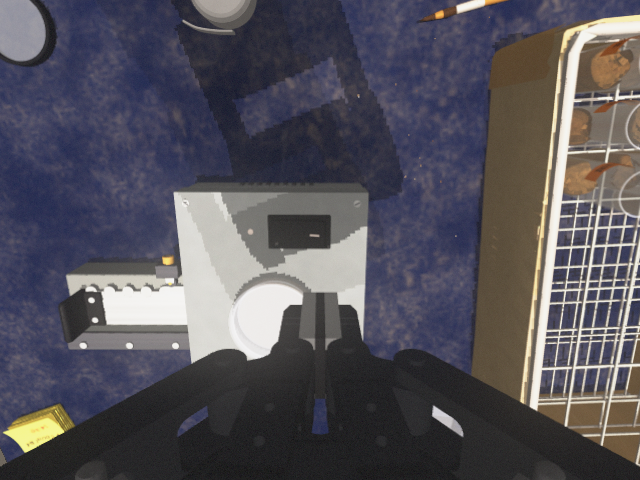

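The wrist view shows housing front corners at (176,192) and (368,193), the rocker at (267..330, 214..248), and the tab's upper edge from (62,303) to (68,342). Next I check the fit against these.

```bash
python3 - <<'E'
from h import *
px=np.array([[128,45],[474,101],[405,525],[50,463]])/5+[235,155]
loc=np.array([[80,70],[80,-70],[-90,-70],[-90,70]])/1000
th,t,Rm,res=fit(loc,np.array([atz('top',*p,.055)[:2] for p in px]))
L=lambda fn,u,v,z:((atz(fn,u,v,z)[:2]-t)@Rm*1000).round(1)
print('corners',L('w1',176,192,.055),L('w1',368,193,.055))
print('rocker L front/back',L('w1',330,215,.066),L('w1',330,248,.066),'R',L('w1',268,215,.058))
print('tab w',L('w1',62,303,.0665),L('w1',68,342,.0665))
p=lambda u,v:(u/5+235,v/5+155)
print('tab top', L('top',*p(682,268),.0665),L('top',*p(662,356),.0665), L('top',*p(672,312),.0665))
E
```

```text
corners [-87.1 -66. ] [-86.6  71.9]
rocker L front/back [-72.9  44.4] [-48.6  44.6] R [-71.   -0.2]
tab w [  -5.2 -155.7] [  27.9 -157.4]
tab top [  24.2 -160.3] [ -11.6 -157.6] [   6.3 -159. ]
```

```bash
python3 -m crank '[[[0,0,-30,0,0,0],[0,0,-60,0,0,0],[0,0,-78,0,0,0],[0,0,-84,0,0,0],[0,0,-86,0,0,0],[0,0,-86,0,0,0]]]'; python3 -m crank '[[[0,0,-1,0,0,0],[0,0,-2,0,0,0],[0,0,-3,0,0,0],[0,0,-4,0,0,0],[0,0,-5,0,0,0],[0,0,-5,0,0,0]]]'
```

```text
clock: 2.4
tcp_pos: [0.5475, 0.1845, 0.071]
ee_rot: [3.141, 0.001, 2.998]
wrist_force: [0.0, 0.4, -0.6]
gripper_width: -0.002
clock: 3.15
tcp_pos: [0.547, 0.1843, 0.0651]
ee_rot: [-3.142, -0.0, 2.998]
wrist_force: [0.3, -0.7, 0.0]
gripper_width: -0.0
```

```bash
python3 -m crank '[[[0,0,-0.5,0,0,0],[0,0,-1,0,0,0],[0,0,-1,0,0,0]]]'; python3 -m crank '[[[0,0,-0.5,0,0,0],[0,0,-1,0,0,0],[0,0,-1,0,0,0]]]';python3 -m crank '[[[0,0,-0.5,0,0,0],[0,0,-1,0,0,0],[0,0,-1,0,0,0]]]'
```

```text
clock: 3.52
tcp_pos: [0.547, 0.1844, 0.0642]
ee_rot: [-3.142, -0.0, 2.998]
wrist_force: [1.1, -0.0, -0.3]
gripper_width: 0.002
clock: 3.9
tcp_pos: [0.547, 0.1843, 0.0631]
ee_rot: [-3.142, -0.0, 2.998]
wrist_force: [-0.9, 0.3, 0.3]
gripper_width: 0.001
clock: 4.28
tcp_pos: [0.547, 0.1843, 0.0621]
ee_rot: [-3.142, -0.0, 2.998]
wrist_force: [-0.2, 0.5, 0.8]
gripper_width: -0.001
```

```bash
python3 -m crank '[[[0,0,-0.5,0,0,0],[0,0,-1,0,0,0],[0,0,-1,0,0,0]]]'; python3 - <<'E'
from h import *
snap('wrist','w2')
c=cv2.imread('pics/w2.png'); cv2.imwrite('pics/w2c.png',cv2.resize(c[180:420,200:460],None,fx=2.4,fy=2.4))
E
```

```text
clock: 4.65
tcp_pos: [0.547, 0.1844, 0.0611]
ee_rot: [-3.142, -0.0, 2.998]
wrist_force: [-0.2, -1.0, 0.4]
gripper_width: 0.002
```

View pics/w2c.png

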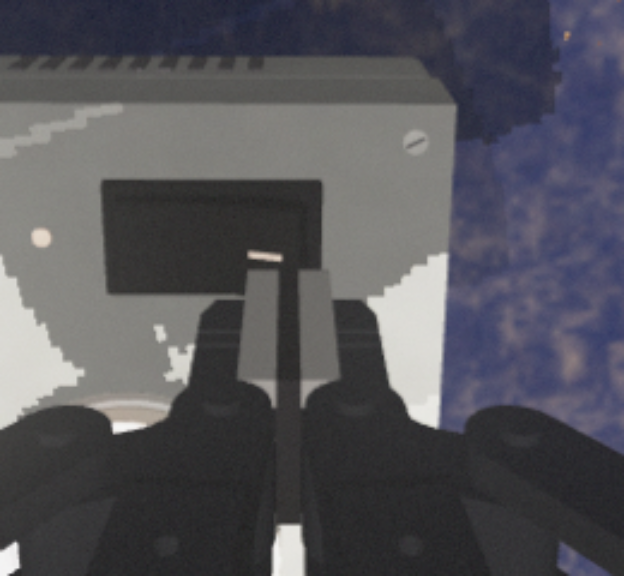

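```bash
python3 - <<'E'
from h import *
c,o,Rm=cam('w2'); ob=r.observe(); T=ob['tcp_pos']; print(np.array(c['tool_from_camera']).round(3),o,T,ob['qpos'])
f=lambda d:((proj('w2',T+np.array(d))-[200,180])*2.4).round()
print(f([0,0,0]),f([-.011,0,0]),f([.011,0,0]),f([0,.011,0]),f([0,0,.019]))
E
```

```text
[[-0.001  0.956  0.292  0.073]
 [ 1.     0.001 -0.    -0.001]
 [-0.     0.292 -0.956 -0.178]
 [ 0.     0.     0.     1.   ]] [0.47424438 0.19422205 0.23895154] [0.54706561 0.18435578 0.06117171] [ 2.44401647e-01  5.67710041e-01  1.68771810e+00  2.18691497e-06
  8.86195400e-01 -1.18272465e+00]
[291. 234.] [283. 184.] [298. 282.] [344. 226.] [291. 273.]
```

The crop shows the rocker bezel at (102..322, 180..293). The pad tips are visible only from v=270, while the TCP should project to (291,234), so tip and TCP don't agree. I need another viewpoint.

```bash
python3 - <<'E'
from h import *
snap('scene','s2'); snap('top','t2')
s=cv2.imread('pics/s2.png')[185:305,310:430]; t=cv2.imread('pics/t2.png')[165:265,235:335]
w=cv2.imread('pics/w2.png')[245:315,230:350]; w=cv2.convertScaleAbs(w,alpha=3,beta=-20)
z=lambda a,h,wd:cv2.resize(a,(wd,h),interpolation=cv2.INTER_CUBIC)
cv2.imwrite('pics/m2.png',np.vstack([np.hstack([z(s,360,400),z(t,360,400)]),z(w,240,800)[:240]]))
print(proj('s2',r.observe()['tcp_pos']),proj('t2',r.observe()['tcp_pos']))
E
```

```text
[387.56652505 247.17895253] [263.12189524 235.28937268]
```

View pics/m2.png

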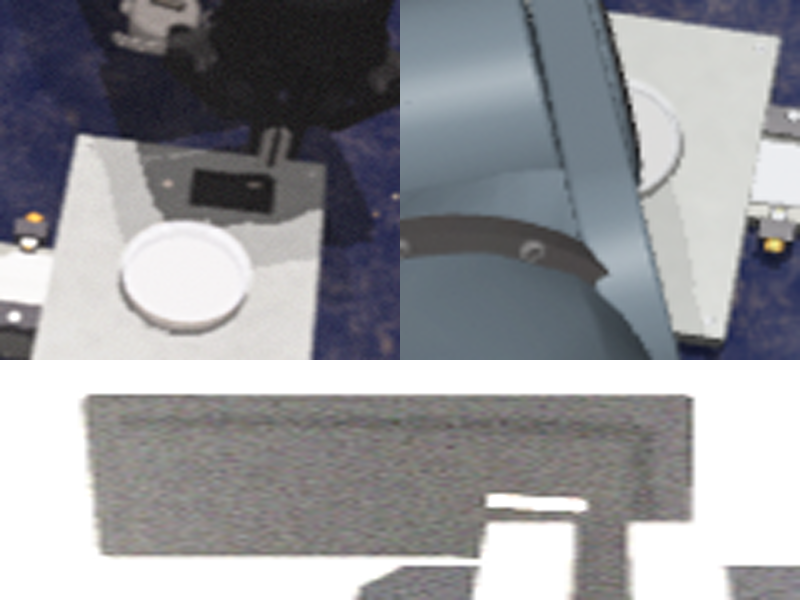

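The scene view shows the fingertips at about px (391,237), while the TCP projects to (388,247). The rocker is not covered, so the fingertips stand higher than nominal. I triangulate them.

```bash
python3 - <<'E'
from h import *
T=r.observe()['tcp_pos']
for a,b in [((319,293),(391.5,238)),((319,293),(391.5,240)),((319,293),(391.5,236))]:
    o1,d1=ray('w2',*a); o2,d2=ray('s2',*b)
    s=np.linalg.lstsq(np.c_[d1,-d2],o2-o1,rcond=None)[0]
    p,q=o1+s[0]*d1,o2+s[1]*d2; print((p-T).round(4),(q-T).round(4))
E
```

```text
[-0.0035 -0.0005  0.0256] [-0.0026  0.0042  0.0258]
[-0.0019 -0.0007  0.022 ] [-0.0008  0.0045  0.0221]
[-0.0052 -0.0002  0.0293] [-0.0043  0.0038  0.0294]
```

Assuming pads ±11 mm wide, both views agree that the fingertips sit some 25–40 mm above the nominal TCP. So I descend in guarded steps, watching the force.

```bash
for i in 1 2 3; do python3 -m crank '[[[0,0,-2,0,0,0],[0,0,-4,0,0,0],[0,0,-4,0,0,0]]]' | egrep 'clock|pos|force'; done
```

```text
clock: 5.18
tcp_pos: [0.5469, 0.1843, 0.0569]
wrist_force: [-0.2, 0.3, 0.0]
clock: 5.55
tcp_pos: [0.5469, 0.1844, 0.053]
wrist_force: [-0.2, -0.5, 0.2]
clock: 5.92
tcp_pos: [0.5469, 0.1843, 0.049]
wrist_force: [-0.3, 0.1, 0.7]
```

The TCP now reads below the housing top with no contact, which confirms the reported TCP is ahead of the real tips. I continue down.

```bash
for i in 1 2 3 4; do python3 -m crank '[[[0,0,-1,0,0,0],[0,0,-3,0,0,0],[0,0,-3,0,0,0]]]' | egrep 'clock|pos|force'; done; python3 - <<'E'
from h import *
snap('scene','s3'); snap('wrist','w3')
s=cv2.imread('pics/s3.png')[195:275,330:430]; w=cv2.imread('pics/w3.png')[200:380,210:435]
w=cv2.convertScaleAbs(w,alpha=2)
cv2.imwrite('pics/m3.png',np.hstack([cv2.resize(s,(400,320),interpolation=cv2.INTER_CUBIC),cv2.resize(w,(400,320))]))
E
```

```text
clock: 6.3
tcp_pos: [0.5469, 0.1843, 0.046]
wrist_force: [-0.1, 0.4, 0.3]
clock: 6.68
tcp_pos: [0.547, 0.1843, 0.043]
wrist_force: [-0.2, 0.2, 0.7]
clock: 7.05
tcp_pos: [0.5469, 0.1844, 0.04]
wrist_force: [0.4, 0.9, -0.1]
clock: 7.42
tcp_pos: [0.5469, 0.1843, 0.037]
wrist_force: [0.4, 0.4, -0.3]
```

View pics/m3.png

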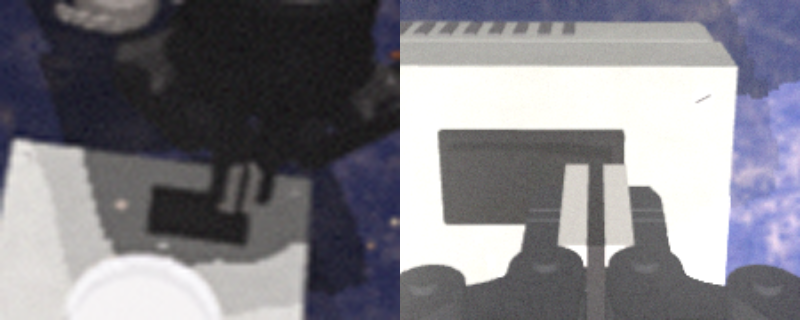

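The scene half shows the tips over the rocker's left half, still above it, and there is no contact force yet. I continue.

```bash
for i in 1 2 3 4 5; do python3 -m crank '[[[0,0,-1,0,0,0],[0,0,-2,0,0,0],[0,0,-2,0,0,0]]]' | egrep 'clock|pos|force'; done
```

```text
clock: 7.9
tcp_pos: [0.547, 0.1843, 0.0351]
wrist_force: [0.0, 0.8, -1.0]
clock: 8.28
tcp_pos: [0.547, 0.1843, 0.0331]
wrist_force: [0.2, 0.5, 0.4]
clock: 8.65
tcp_pos: [0.5471, 0.1845, 0.0313]
wrist_force: [-0.1, 0.9, 1.4]
clock: 9.02
tcp_pos: [0.5472, 0.1843, 0.0292]
wrist_force: [0.8, 1.1, 1.5]
clock: 9.4
tcp_pos: [0.547, 0.1843, 0.027]
wrist_force: [0.6, 0.5, 1.3]
```

Contact began at about TCP z 0.032. I keep pressing until it bottoms.

```bash
for i in 1 2 ; do python3 -m crank '[[[0,0,-0.5,0,0,0],[0,0,-1,0,0,0],[0,0,-1,0,0,0]]]' | egrep 'clock|pos|force'; done
```

```text
clock: 9.78
tcp_pos: [0.547, 0.1843, 0.0269]
wrist_force: [-3.1, -0.9, 10.6]
clock: 10.15
tcp_pos: [0.5471, 0.1843, 0.0267]
wrist_force: [-7.4, -1.9, 20.1]
```

It has bottomed (20 N at TCP z 0.027, so the tips are about 35 mm behind the reported TCP). I rise and move beyond the tab.

```bash
python3 -m crank '[[[0,0,20,0,0,0],[0,0,70,0,0,0],[4,-30,90,0,0,0],[11,-75,90,0,0,0],[19,-120,90,0,0,0],[26,-165,90,0,0,0],[33,-210,90,0,0,0],[39,-246,90,0,0,0],[39,-246,60,0,0,0],[39,-246,60,0,0,0],[39,-246,60,0,0,0]]]'; python3 - <<'E'
from h import *
snap('scene','s4'); snap('wrist','w4'); snap('top','t4')
s=cv2.imread('pics/s4.png')[220:320,250:375]; w=cv2.imread('pics/w4.png')
cv2.imwrite('pics/m4.png',np.hstack([cv2.resize(s,(400,320),interpolation=cv2.INTER_CUBIC),cv2.resize(w,(400,320))]))
E
```

```text
clock: 11.52
tcp_pos: [0.5862, -0.0613, 0.0858]
ee_rot: [-3.142, 0.0, 2.998]
wrist_force: [0.2, 0.5, 0.9]
gripper_width: -0.002
```

View pics/m4.png

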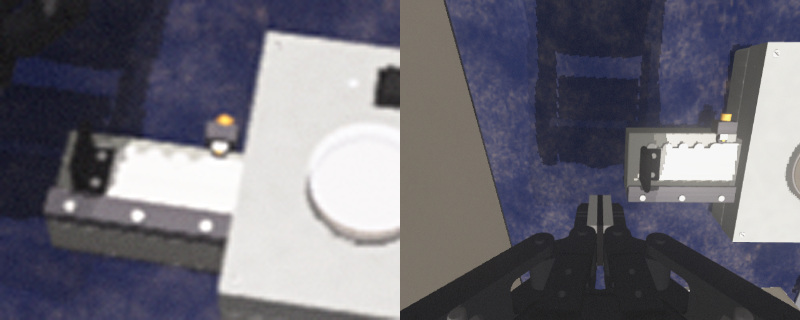

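The wrist half shows the tab top at about full-res (386..396, 221..285), and the fingers are well to its left over free table.

```bash
python3 - <<'E'
from h import *
px=np.array([[128,45],[474,101],[405,525],[50,463]])/5+[235,155]
loc=np.array([[80,70],[80,-70],[-90,-70],[-90,70]])/1000
th,t,Rm,res=fit(loc,np.array([atz('top',*p,.055)[:2] for p in px]))
T=r.observe()['tcp_pos']; print('tcp',(T[:2]-t)@Rm*1000)
for p in [(385,222),(387,285)]: print(((atz('w4',*p,.0665)[:2]-t)@Rm*1000).round(1))
W=cv2.imread('pics/w4.png')[190:320,360:470]; cv2.imwrite('pics/w4c.png',cv2.resize(W,None,fx=4,fy=4,interpolation=cv2.INTER_CUBIC))
E
```

```text
tcp [  13.23658099 -198.97124393]
[  -9.8 -165.5]
[  25.9 -162.6]
```

Tab face y≈-164, centre x≈9 (local). I descend beside it with the tips at about 49 mm height.

```bash
python3 -m crank '[[[-3,0,-20,0,0,0],[-3,0,-45,0,0,0],[-3,0,-64,0,0,0],[-3,0,-72,0,0,0],[-3,0,-72,0,0,0],[-3,0,-72,0,0,0]]]'; for i in 1 2 3 4; do python3 -m crank '[[[0.3,2,0,0,0,0],[0.6,4,0,0,0,0],[0.6,4,0,0,0,0],[0.6,4,0,0,0,0]]]'| egrep 'clock|pos|force'; done
```

```text
clock: 12.42
tcp_pos: [0.5836, -0.0617, 0.014]
ee_rot: [-3.142, 0.001, 2.998]
wrist_force: [-0.8, -0.4, 0.1]
gripper_width: 0.005
clock: 12.92
tcp_pos: [0.5837, -0.0576, 0.0132]
wrist_force: [0.1, 0.0, 0.2]
clock: 13.42
tcp_pos: [0.5842, -0.0536, 0.0132]
wrist_force: [0.3, -0.5, 0.4]
clock: 13.92
tcp_pos: [0.5849, -0.0496, 0.0132]
wrist_force: [0.1, -0.6, 0.1]
clock: 14.42
tcp_pos: [0.5855, -0.0456, 0.0132]
wrist_force: [-0.0, 0.4, 0.3]
```

```bash
for i in 1 2 3 4 5 6 7 8; do python3 -m crank '[[[0.15,1,0,0,0,0],[0.3,2,0,0,0,0],[0.3,2,0,0,0,0]]]'| egrep 'clock|pos|force'|tr '\n' ' ';echo; done; python3 - <<'E'
from h import *
snap('wrist','w5'); print(cv2.imwrite('pics/w5c.png',cv2.resize(cv2.imread('pics/w5.png')[150:390,250:570],(800,600),interpolation=cv2.INTER_CUBIC)))
E
```

```text
clock: 14.8 tcp_pos: [0.5858, -0.0436, 0.0132] wrist_force: [0.4, -0.1, -0.1] 
clock: 15.18 tcp_pos: [0.5861, -0.0416, 0.0132] wrist_force: [-0.1, 0.9, 0.2] 
clock: 15.55 tcp_pos: [0.5864, -0.0395, 0.0132] wrist_force: [0.1, -0.7, -0.5] 
clock: 15.92 tcp_pos: [0.5866, -0.0376, 0.0132] wrist_force: [-0.6, 0.3, -0.3] 
clock: 16.3 tcp_pos: [0.587, -0.0356, 0.0132] wrist_force: [0.2, 0.5, -0.0] 
clock: 16.68 tcp_pos: [0.5873, -0.0336, 0.0132] wrist_force: [0.5, -0.3, 0.6] 
clock: 17.05 tcp_pos: [0.5876, -0.0315, 0.0132] wrist_force: [-0.3, -0.5, -0.5] 
clock: 17.42 tcp_pos: [0.5879, -0.0295, 0.0132] wrist_force: [-0.1, -0.1, 0.2] 
True
```

View pics/w5c.png

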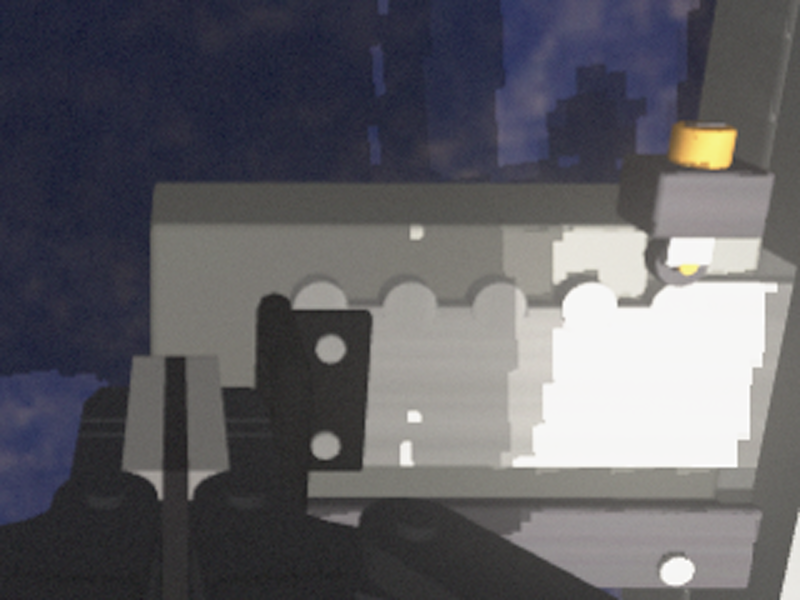

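The close view shows the roller at (683,260) and the four click notches at u≈588, 500, 410 and 320 (89 px per 15 mm). So the slide is still about 16 mm before click 1, and the finger's back is just reaching the tab at u≈258. I continue stepping.

```bash
for i in 1 2 3 4 5 6 7 8; do python3 -m crank '[[[0.15,1,0,0,0,0],[0.3,2,0,0,0,0],[0.3,2,0,0,0,0]]]'| egrep 'clock|pos|force'|tr '\n' ' ';echo; done; python3 - <<'E'
from h import *
snap('wrist','w6'); print(cv2.imwrite('pics/w6c.png',cv2.resize(cv2.imread('pics/w6.png')[150:390,250:570],(800,600),interpolation=cv2.INTER_CUBIC)))
E
```

```text
clock: 17.85 tcp_pos: [0.5882, -0.0275, 0.0132] wrist_force: [0.4, -0.4, 0.3] 
clock: 18.23 tcp_pos: [0.5885, -0.0256, 0.0132] wrist_force: [0.9, -1.6, 0.6] 
clock: 18.6 tcp_pos: [0.5888, -0.0235, 0.0132] wrist_force: [-0.1, 0.2, 0.2] 
clock: 18.98 tcp_pos: [0.589, -0.0223, 0.0132] wrist_force: [-1.5, -5.8, 0.3] 
clock: 19.35 tcp_pos: [0.5893, -0.0201, 0.0132] wrist_force: [-0.6, -4.5, -0.1] 
clock: 19.73 tcp_pos: [0.5897, -0.0174, 0.0132] wrist_force: [0.2, -2.2, -0.3] 
clock: 20.1 tcp_pos: [0.59, -0.0153, 0.0132] wrist_force: [0.3, 0.2, -0.3] 
clock: 20.48 tcp_pos: [0.5902, -0.0134, 0.0132] wrist_force: [-0.1, -0.4, -0.7] 
True
```

View pics/w6c.png

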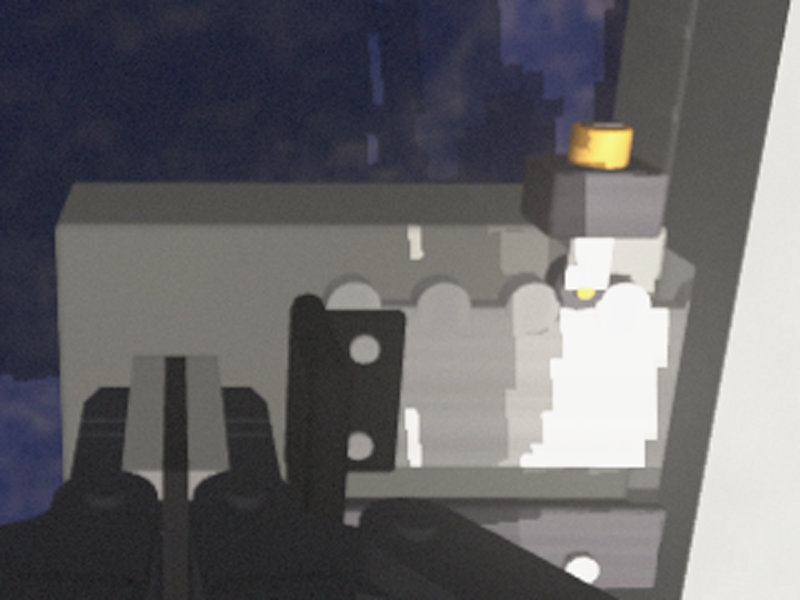

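The picture shows the tab advanced about 22 mm relative to the bed, with a 5 mm gap ahead of the finger. The force peaked at 6 N and fell to nothing, so the slide passed click 1 and sits in click 2. I expect the next 6 N at y≈-0.0075 and the crest at y≈0.

```bash
for i in 1 2 3 4 5 6; do python3 -m crank '[[[0.15,1,0,0,0,0],[0.3,2,0,0,0,0],[0.3,2,0,0,0,0]]]'| egrep 'clock|pos|force'|tr '\n' ' ';echo; done
```

```text
clock: 20.9 tcp_pos: [0.5906, -0.0115, 0.0132] wrist_force: [0.7, 0.0, -0.2] 
clock: 21.28 tcp_pos: [0.5909, -0.0095, 0.0132] wrist_force: [0.3, 0.3, 0.6] 
clock: 21.65 tcp_pos: [0.5912, -0.0077, 0.0132] wrist_force: [0.1, -1.3, -0.1] 
clock: 22.02 tcp_pos: [0.5914, -0.0062, 0.0132] wrist_force: [-1.0, -4.3, 1.4] 
clock: 22.4 tcp_pos: [0.5918, -0.0037, 0.0132] wrist_force: [-0.8, -3.2, 0.0] 
clock: 22.78 tcp_pos: [0.5921, -0.0014, 0.0132] wrist_force: [0.8, -1.2, -0.4]
```

Just as predicted. I take one mm at a time over the crest.

```bash
for i in 1 2; do python3 -m crank '[[[0.07,0.5,0,0,0,0],[0.15,1,0,0,0,0],[0.15,1,0,0,0,0]]]'| egrep 'clock|pos|force'|tr '\n' ' ';echo; done; python3 - <<'E'
from h import *
snap('wrist','w7'); print(cv2.imwrite('pics/w7c.png',cv2.resize(cv2.imread('pics/w7.png')[150:390,250:570],(800,600),interpolation=cv2.INTER_CUBIC)))
E
```

```text
clock: 23.15 tcp_pos: [0.5922, -0.0005, 0.0132] wrist_force: [0.6, -0.1, -0.1] 
clock: 23.52 tcp_pos: [0.5923, 0.0005, 0.0132] wrist_force: [-0.4, -0.2, -0.3] 
True
```

View pics/w7c.png

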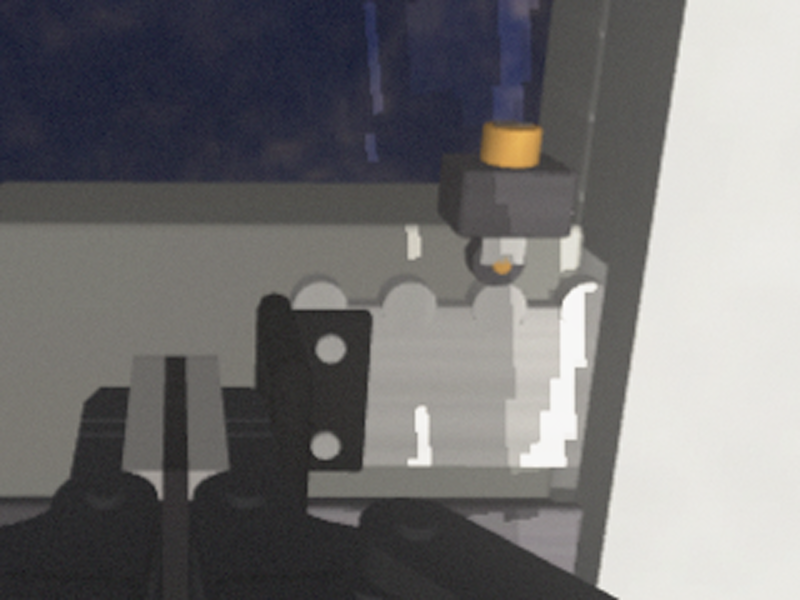

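The tab is in contact (u=258) and the roller is retracted (v≈261), as at the earlier crest, so the slide is right on the crest. One more mm.

```bash
python3 -m crank '[[[0.07,0.5,0,0,0,0],[0.15,1,0,0,0,0],[0.22,1.5,0,0,0,0],[0.22,1.5,0,0,0,0],[0.22,1.5,0,0,0,0]]]'| egrep 'clock|pos|force'|tr '\n' ' ';echo;  python3 - <<'E'
from h import *
snap('wrist','w8'); print(cv2.imwrite('pics/w8c.png',cv2.resize(cv2.imread('pics/w8.png')[150:390,250:570],(800,600),interpolation=cv2.INTER_CUBIC)))
E
```

```text
clock: 24.2 tcp_pos: [0.5926, 0.0019, 0.0132] wrist_force: [0.1, 0.1, -0.5] 
True
```

View pics/w8c.png

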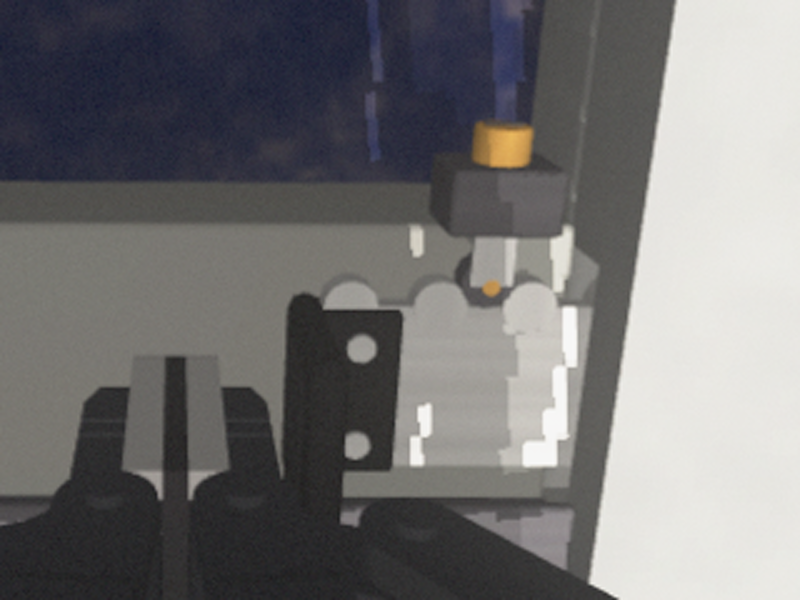

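It jumped: the tab is 5 mm ahead of the finger, and the roller (v≈290) is down between crest bumps b3 (530) and b4 (440), which is the third click. I retract and check numerically, since the viewed-picture budget is used.

```bash
python3 -m crank '[[[-3,-20,0,0,0,0],[-6,-40,0,0,0,0],[-6,-40,30,0,0,0],[-6,-40,80,0,0,0],[-6,-40,130,0,0,0],[-20,-80,160,0,0,0],[-40,-110,160,0,0,0],[-40,-110,160,0,0,0],[-40,-110,160,0,0,0]]]'; python3 - <<'E'
from h import *
snap('top','t9'); snap('scene','s9')
px=np.array([[128,45],[474,101],[405,525],[50,463]])/5+[235,155]
loc=np.array([[80,70],[80,-70],[-90,-70],[-90,70]])/1000
th,t,Rm,_=fit(loc,np.array([atz('top',*p,.055)[:2] for p in px]))
f=lambda x,y,z:np.r_[Rm@[x/1000,y/1000]+t,z/1000]
for cm,a,b in(('top','top','t9'),('scene','scene','s9')):
    A,B=[cv2.imread(f'pics/{n}.png').astype(float).mean(2) for n in(a,b)]
    for n,p in dict(rockL=(-61,30,63),rockR=(-61,10,63),dish=(10,0,73),base=(-61,-40,55)).items():
        u,v=proj(cm,f(*p)).round().astype(int); m=lambda I:I[v-2:v+3,u-2:u+3].mean().round(1); print(cm,n,(u,v),m(A),m(B))
    D=abs(A-B); 
    for n,P in dict(lens=(.374,-.022,.01),tally=(.374,.136,.02)).items():
        u,v=proj(cm,P).round().astype(int); print(cm,n,D[v-15:v+15,u-18:u+18].mean().round(1))
# slide tab: dark profile along local y at tab top line
I=cv2.imread('pics/t9.png').astype(float).mean(2)
for y in range(-165,-95,5):
    u,v=proj('top',f(9,y,64)); print(y,I[int(round(v)),int(round(u))].round(),end='; ')
E
```

```text
clock: 25.38
tcp_pos: [0.5525, -0.1087, 0.1731]
ee_rot: [3.141, -0.0, 2.997]
wrist_force: [1.0, -0.4, 0.2]
gripper_width: -0.0
top rockL (np.int64(267), np.int64(236)) 83.3 118.2
top rockR (np.int64(278), np.int64(237)) 104.4 51.5
top dish (np.int64(289), np.int64(201)) 217.2 220.9
top base (np.int64(303), np.int64(242)) 214.0 217.6
top lens 10.6
top tally 3.0
scene rockL (np.int64(383), np.int64(246)) 61.1 62.6
scene rockR (np.int64(372), np.int64(245)) 50.7 53.2
scene dish (np.int64(363), np.int64(275)) 243.2 247.2
scene base (np.int64(345), np.int64(244)) 214.7 223.9
scene lens 10.1
scene tally 5.8
-165 212.0; -160 212.0; -155 212.0; -150 212.0; -145 212.0; -140 212.0; -135 212.0; -130 212.0; -125 213.0; -120 209.0; -115 48.0; -110 66.0; -105 100.0; -100 99.0;
```

The rocker shading has flipped, and the tab face sits at y≈-117, which matches 48 mm of travel. The hand is clear.

```bash
python3 -c "
from bench import r
print(r.hand_in())"
```

```text
the job is handed in; nothing more can be done
None
```

I switched the lamp on with the slide still shut, then pushed the slide by its end tab into the third click. I drew the hand clear and handed in at about 25 s; no verdict is reported.

**Rocker:** I pressed the raised end down until it bottomed, with about 20 N at the stop. In the top view its shading has since swapped between the two halves, as it should when on. The scene camera showed no clear change there.

**Slide:** Two push peaks showed, 5.8 N leaving click 1 and 4.3 N leaving click 2, and then the slide jumped ahead. The close view shows the roller down between the third and fourth crests. The tab's outer face now lies at about y -117 mm, against about -164 before, which matches 48 mm of travel.

**Dish, lens and counter:** The hand never went near the lens or the counter. Image differences there are small (3 to 11 grey levels), and I took them to be the arm's shadow. The brightness at the dish is nearly unchanged. I did not measure any of the three positions directly.

**What disagreed:** The real fingertips sit about 35 mm behind the reported TCP. I found this from the camera views and by touch, and corrected for it. The wrist and top camera positions also differed by about 3 mm, which did not matter here.

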